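# Clear the pile off the router

### The job

The router needs its top clear: take the pile and the bottle off it and put everything where it belongs. The stapler stands in the middle of the upper level of the clear acrylic stand and the remote lies, buttons up, in the middle of the lower level, both lengthways along their level; the spectacle case lies in the wooden tray and the bottle stands in the middle of the cork coaster. Keep the bottle upright, and set things down rather than dropping them.

Things in the scene. Friction and masses are not known exactly. Their poses are not given: they have to be found in the camera images.
- stapler_c (a point): small desk stapler, dark arm over a steel magazine and a flat black base, 78 long (its x axis, jaw at +x) x 28 wide x 36 high (all sizes in mm), 0.11 kg; the point is its centre, half-way up, 18 above its underside. At the start it stands on the remote, the top of the pile. The base (lowest 5) is 28 wide, the arm (22 to 36 above the underside) 22 wide
- remote_c (a point): dark grey remote control with light buttons on top, a flat bar 140 long (its x axis) x 38 wide x 18 thick (mm), 0.12 kg; the point is its centre, 9 above its underside. At the start it lies on the spectacle case, buttons up
- case_c (a point): brown hard-shell spectacle case, a rounded box 156 long (its x axis) x 54 wide x 30 high (mm), 0.16 kg; the point is its centre, 15 above its underside. At the start it lies on the router, the bottom of the pile
- bottle_c (a point): blue glass bottle, closed, 58 in diameter, 152 high (mm), 0.30 kg; the point is on its axis half-way up, 76 above its underside. Its shoulder narrows from 88 to 118 above the underside to a neck 25 in diameter; a steel screw cap 30 in diameter covers 128 to 152 above the underside and is tight. It starts upright on the router beside the pile
- router: matte black router, a fixed flat box 170 (x) x 240 (y) x 32 high (mm) with vent slots; origin at the centre of its underside. The pile and the bottle stand on its two halves, centres about 120 apart along its y axis, either way round
- stand_low: lower, front level of the fixed clear acrylic stand: a flat sheet 100 deep (x) x 180 long (y), in mm, its top 45 above the board; origin on the board below the middle of the level
- stand_high: upper, rear level of the same stand, right behind the lower one (towards the stand's +x): a flat sheet 100 deep (x) x 180 long (y), in mm, its top 90 above the board; origin on the board below the middle of the level
- tray: dark wooden tray, fixed, outside 90 (x) x 192 (y) x 18 high (mm), walls 6 thick; the inside is 78 x 180 with its floor 6 above the board, so the case fits along the tray's y axis; origin at the centre of its underside
- coaster: round cork coaster, fixed, 100 in diameter, 6 thick (mm); origin at the centre of its underside
There are look-alikes about, which are no part of the job. What is shaped like the part that bears stapler_c but purple is not meant.

How it is judged:
By the outcome, as a careful person would: the job done as asked, in the order asked, and still so for the second after the job is handed in, with the robot touching nothing.
It also fails if it takes over 125 s, if anything falls off the work surface, if the arm or the gripper's body presses on something with over 40 N, if the wrist force passes 120 N, or if a joint passes its speed limit or range.

### The arm

A 6-joint arm with a two-finger parallel gripper is mounted at the origin on the work surface. World frame = base frame: x ahead of the robot, y to its left, z up, the work surface at z = 0. Lengths are in m, angles in rad, forces in N, time in s.
With the tool pointing down it reaches from about 0.4 to 0.925 m from the base axis. Payload 12.5 kg.
Tool frame: the origin (TCP) lies where the fingers leave the gripper's body, on its centre line; the fingertips stand 78 mm ahead of it and the grasp point (between the pads) lies 59 mm ahead of it (arm.grasp_offset is the distance from the TCP to the grasp point, in m); z points along the fingers, y is the direction in which the jaws open and shut (so a half turn about z gives the same grasp; the last joint's range is limited). The gripper opens to 95 mm and grips with 3 to 60 N. Pads are 20 mm wide; open, the fingers measure 119 mm over their backs; the gripper's body (75 mm by 180 mm) begins 59 mm behind the grasp point.
Start: joints at [-1.258, 0.491, 1.559, -0, 1.092, -0.106], TCP at [0.254, -0.571, 0.292] pointing down, gripper open.
Joint ranges: [-3.1, 3.1], [-0.84, 2.19], [0.05, 2.79], [-1.13, 4.28], [0.06, 2.93], [-2.69, 2.69]. Speed limits (rad/s): [2.22, 2.22, 2.79, 3.14, 3.14, 3.14].

### API

Orientations are given as a unit quaternion [w, x, y, z].
In Python, from cell import arm gives the robot as it stands. Calls block until the motion is done:
- arm.move_pose(position, orientation): joint-space move of the TCP to a pose.
- arm.move_straight(position, max_speed=0.15, rotation=None): straight line of the TCP; rotation=None keeps the orientation; max_speed is the mean speed in m/s.
- arm.set_joints(angles): joint-space move.
- arm.gripper_open() and arm.clamp(force=None): open the fingers fully, or close them until they stop; force is the grip in N (None keeps the last).
- arm.sleep(seconds).
- arm.solve_ik(position, orientation): joint angles nearest the present ones, or None.
- arm.capture(name): name is "scene" or "top" or "wrist"; returns a dict with "image" (420x560x3 uint8, red, green, blue), "mtx" (3x3 intrinsics, pixels), "view" (4x4, takes a point from world to camera coordinates). Camera axes: x right, y down, z forward; pixel columns grow to the right and rows downward; lengths in m; the calibration is good to about 2 mm. A picture is of the moment at which its call begins. There is no depth.
A pose or a line that the arm cannot do raises arm.Unreachable and nothing moves.
- arm.job_done(): hands the job in, once; it reports no verdict.
Readings, each from a call of its own:
- arm.current_time(): time.
- arm.current_q(): joint angles.
- arm.current_joint_vel(): joint speeds.
- arm.current_joint_efforts(): joint torques, N m.
- arm.current_eef_pos(): TCP position.
- arm.current_ee_rot(): TCP orientation.
- arm.current_contact_force(): force on the tool from outside, world axes, zero at the start.
- arm.current_wrist_torque(): the same for the moment, N m.
- arm.current_gripper_width(): opening from 0.0 (shut) to 1.0 (fully open).
Only numpy, scipy, OpenCV 4.12 (cv2) and the standard library are available. Lean on these libraries where they do the work, as an engineer would, in place of code of your own. Each camera call takes 0.05 s, during which the arm holds its last target. There are 200 camera calls.

## Working session

There is one attempt and no reset: what is moved stays moved. The work goes in short steps, each a Python script; the robot and the scene stay as the last script left them, time stands still between calls to the robot, and variables do not carry over. Pictures are saved under pics/ and viewed, about 12 in all and at most 16, crops included, and the job is handed in when it is done.

```bash
ls; mkdir -p pics
python3 - <<'E'
from cell import arm
import cv2,numpy as np
for n in("scene","top"):
    c=arm.capture(n); cv2.imwrite(f"pics/{n}0.png",c["image"][:,:,::-1]); np.savez(f"{n}0.npz",**c)
    print(n,c["mtx"].round(1).tolist(),c["view"].round(3).tolist())
print(arm.current_time(),arm.current_ee_rot(),arm.grasp_offset)
E
```

```text
pics
scene [[388.1, 0.0, 283.2], [0.0, 388.1, 205.0], [0.0, 0.0, 1.0]] [[0.374, 0.927, 0.009, -0.213], [0.583, -0.227, -0.78, -0.239], [-0.721, 0.297, -0.626, 1.51], [0.0, 0.0, 0.0, 1.0]]
top [[538.8, 0.0, 277.1], [0.0, 538.8, 205.5], [0.0, 0.0, 1.0]] [[-0.02, -1.0, 0.002, 0.028], [-0.989, 0.02, -0.147, 0.546], [0.147, -0.005, -0.989, 1.5], [0.0, 0.0, 0.0, 1.0]]
0.1 [-4.86299135e-04  9.78149724e-01  2.07901124e-01 -5.49259781e-05] 0.0588
```

View pics/scene0.png

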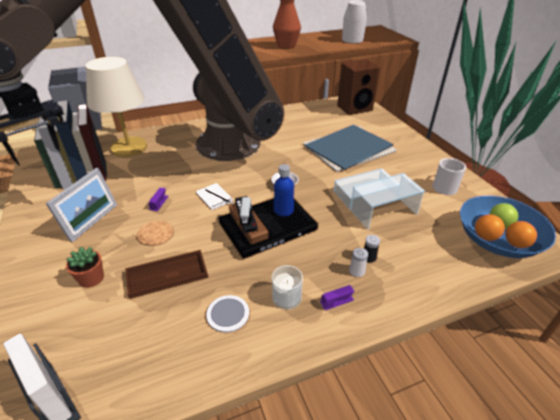

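View pics/top0.png

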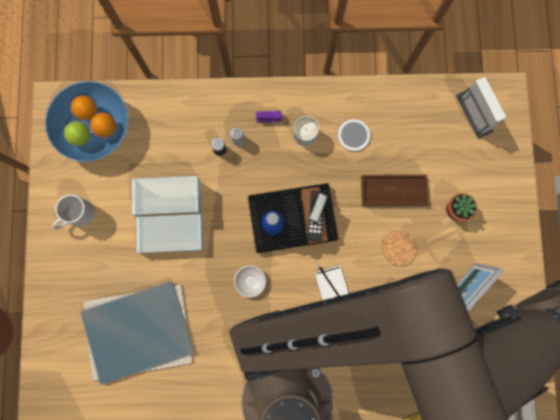

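The top view shows the router around (293,218) with the pile and bottle on it, the stand at (168,215), the tray at (395,192) and the coaster at (400,248). I'll enlarge these areas.

Run:
```python
import cv2,numpy as np
t=cv2.imread("pics/top0.png");s=cv2.imread("pics/scene0.png")
def z(i,x0,x1,y0,y1,w,h): return cv2.resize(i[y0:y1,x0:x1],(w,h),interpolation=cv2.INTER_CUBIC)
cv2.imwrite("pics/z0.png",np.vstack([np.hstack([z(t,240,345,180,255,420,300),z(t,125,220,170,260,317,300)]),
 np.hstack([z(s,210,330,160,260,360,300),z(s,325,444,160,260,377,300)])]))
```

```text
(no output)
```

View pics/z0.png

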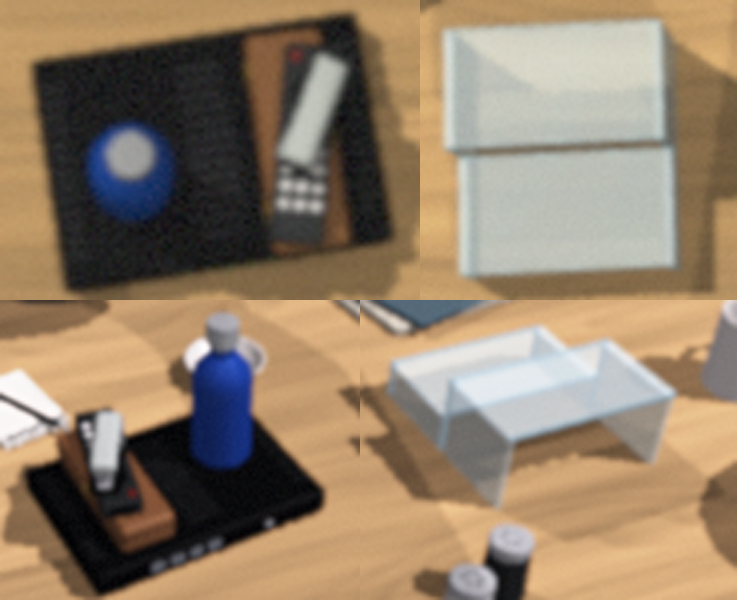

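The upper stand level is the one farther from the robot (+x); the lower one is nearer. The stapler, with a grey-looking arm, is on the remote, which is on the case on the router's −y half. The bottle is on the +y half. Next I'll measure from the top view.

```bash
cat > h.py <<'E'
import numpy as np, cv2
def ray(c,uv,z):
    """pixel(s) -> world points on plane z"""
    uv=np.atleast_2d(np.asarray(uv,float)); R,t=c["view"][:3,:3],c["view"][:3,3]
    d=np.c_[uv,np.ones(len(uv))]@np.linalg.inv(c["mtx"]).T@R; o=-R.T@t
    return o+d*((z-o[2])/d[:,2])[:,None]
def proj(c,p):
    q=np.atleast_2d(p)@c["view"][:3,:3].T+c["view"][:3,3]; q=q@c["mtx"].T; return q[:,:2]/q[:,2:]
def blob(m,win):
    """largest contour inside window x0,x1,y0,y1"""
    w=np.zeros(m.shape,np.uint8); x0,x1,y0,y1=win; w[y0:y1,x0:x1]=m[y0:y1,x0:x1]
    return max(cv2.findContours(w,cv2.RETR_EXTERNAL,cv2.CHAIN_APPROX_NONE)[0],key=cv2.contourArea)[:,0]
def rect(c,k,z):
    """blob outline -> min-area rectangle on plane z: centre, short, long, direction of long side (deg)"""
    p=ray(c,k,z)[:,:2]*1000
    b=cv2.boxPoints(cv2.minAreaRect(p.astype(np.float32))); e=[b[1]-b[0],b[2]-b[1]]
    e.sort(key=np.linalg.norm); a=np.degrees(np.arctan2(e[1][1],e[1][0]))%180
    return (b.mean(0)/1000).round(4),np.linalg.norm(e[0]).round(),np.linalg.norm(e[1]).round(),a.round(1)
E
python3 - <<'E'
from h import *
c=dict(np.load("top0.npz")); im=c["image"]; hsv=cv2.cvtColor(im,cv2.COLOR_RGB2HSV); H,S,V=cv2.split(hsv)
for n,u in dict(table=(330,160),tray=(395,190),coast=(400,248),case=(308,225),stap=(318,207),rout=(290,230),stand=(170,195),standl=(170,235)).items(): print(n,hsv[u[1],u[0]])
print("tray",rect(c,blob(((V<110)*255).astype(np.uint8),(350,440,165,220)),.018))
print("router",rect(c,blob(((V<60)*255).astype(np.uint8),(235,350,170,260)),.032))
print("router+pile",rect(c,blob(((V<130)*255).astype(np.uint8),(235,350,170,260)),.032))
m=(S<90)&(V>110)
print("stand",rect(c,blob((m*255).astype(np.uint8),(115,225,165,262)),.07))
print("stapler",rect(c,blob((m*255).astype(np.uint8),(306,332,188,222)),.116))
k=blob((m*255).astype(np.uint8),(255,290,200,232));print("cap",rect(c,k,.184))
k=blob((((H>100)&(H<130)&(S>120))*255).astype(np.uint8),(240,300,190,245));print("blue",rect(c,k,.12))
hi=np.array([[131.9,178.4],[197.5,176],[199.3,213],[133.4,215]]);lo=np.array([[136,215],[202,214.4],[202,250],[137,252.5]])
print("high",rect(c,hi,.09));print("low",rect(c,lo,.045))
g=cv2.GaussianBlur(im,(0,0),1); lab=cv2.cvtColor(im,cv2.COLOR_RGB2LAB)
print("lab a table/coaster",lab[245:252,350,1],lab[245:252,400,1])
k=blob(((lab[:,:,1]>148)*255).astype(np.uint8),(375,425,225,268));print("coaster",rect(c,k,.006))
E
```

```text
table [ 17 117 172]
tray [ 12 154  98]
coast [ 15 135 206]
case [ 12  89 103]
stap [ 41  10 195]
rout [154  60  34]
stand [ 32  19 212]
standl [ 40  12 193]
tray (array([ 0.587 , -0.3269], dtype=float32), np.float32(94.0), np.float32(194.0), np.float32(90.1))
router (array([ 0.5086, -0.001 ], dtype=float32), np.float32(165.0), np.float32(182.0), np.float32(98.3))
router+pile (array([ 0.4989, -0.0368], dtype=float32), np.float32(202.0), np.float32(257.0), np.float32(97.5))
stand (array([0.5254, 0.3269], dtype=float32), np.float32(199.0), np.float32(217.0), np.float32(1.6))
stapler (array([ 0.5294, -0.0917], dtype=float32), np.float32(32.0), np.float32(76.0), np.float32(160.2))
cap (array([0.4932, 0.032 ], dtype=float32), np.float32(31.0), np.float32(31.0), np.float32(178.8))
blue (array([0.4891, 0.0326], dtype=float32), np.float32(59.0), np.float32(68.0), np.float32(178.8))
high (array([0.5734, 0.3266], dtype=float32), np.float32(104.0), np.float32(186.0), np.float32(91.0))
low (array([0.4737, 0.3251], dtype=float32), np.float32(106.0), np.float32(187.0), np.float32(90.0))
lab a table/coaster [136 136 136 136 136 136 136] [143 144 144 142 144 144 145]Traceback (most recent call last):
  File "<stdin>", line 16, in <module>
  File "h.py", line 12, in blob
    return max(cv2.findContours(w,cv2.RETR_EXTERNAL,cv2.CHAIN_APPROX_NONE)[0],key=cv2.contourArea)[:,0]
           ~~~^^^^^^^^^^^^^^^^^^^^^^^^^^^^^^^^^^^^^^^^^^^^^^^^^^^^^^^^^^^^^^^^^^^^^^^^^^^^^^^^^^^^
ValueError: max() iterable argument is empty
```

```bash
cat >> h.py <<'E'
from cell import arm
def q(b): b=np.radians(b)/2; return [0,np.cos(b),np.sin(b),0]
def down(x,y,z,theta,ref=None):
    """orientation with tool x along theta (mod 180) whose last joint is nearest mid-range; z is grasp-point height"""
    best=None
    for b in(theta,theta+180,theta-180):
        j=arm.solve_ik([x,y,z+arm.grasp_offset],q(b))
        if j is not None and (best is None or abs(j[5])<abs(best[1][5])): best=(b,j)
    return best[0],best[1]
def shot(n,name):
    c=arm.capture(n); cv2.imwrite(f"pics/{name}.png",c["image"][:,:,::-1]); np.savez(f"{name}.npz",**c); return c
E
python3 - <<'E'
from h import *
for n,(x,y,t) in dict(tray=(.50,-.33,90),pile=(.46,-.05,160),stand=(.46,.326,90)).items():
    b,j=down(x,y,.30,t); arm.set_joints(j); arm.sleep(.1)
    c=shot("wrist","w_"+n); o=-c["view"][:3,:3].T@c["view"][:3,3]
    print(n,b,np.round(j,2),o.round(3),c["view"][2,:3].round(2),arm.current_time())
a=[cv2.resize(cv2.imread(f"pics/w_{n}.png"),(400,300)) for n in("tray","pile","stand")]
cv2.imwrite("pics/w0.png",np.vstack([np.hstack(a[:2]),np.hstack([a[2],a[2]*0])]))
E
```

```text
tray 90 [-0.69  0.4   1.54 -0.    1.21 -0.69] [ 0.499 -0.257  0.452] [-0.   -0.26 -0.96] 1.5667
pile 160 [-0.25  0.19  1.84 -0.    1.11 -1.47] [ 0.39  -0.026  0.452] [ 0.25 -0.09 -0.96] 2.8083
stand 90 [ 0.5   0.34  1.62 -0.    1.18  0.5 ] [0.46  0.399 0.452] [-0.   -0.26 -0.96] 4.675
```

View pics/w0.png

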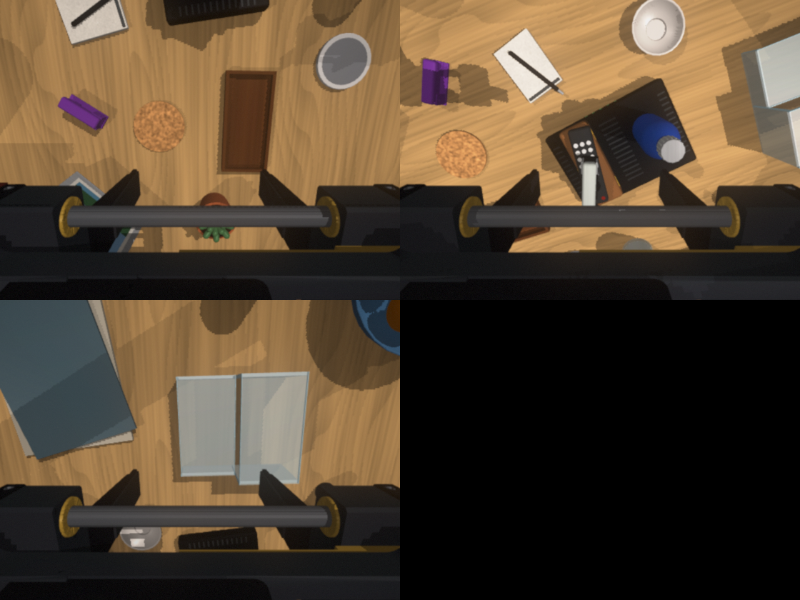

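The wrist views show the tray, coaster, pile and both stand levels clearly: coaster at about (159,126), tray (248,120), and stand halves at about (207,425) and (273,427) in the mosaic. The stapler's lower end is hidden behind the gripper. I'll measure the places from these.

Run:
```python
from h import *
L=lambda n:dict(np.load(n+".npz"))
def hs(c): return [x.astype(int) for x in cv2.split(cv2.cvtColor(c["image"],cv2.COLOR_RGB2HSV))]
u8=lambda m:cv2.morphologyEx((m*255).astype(np.uint8),cv2.MORPH_CLOSE,np.ones((5,5)))
f=1.4
c=L("w_tray");H,S,V=hs(c);im=c["image"].astype(int)
print("tray",rect(c,blob(u8(V<120),(295,395,90,250)),.018))
lab=cv2.cvtColor(c["image"],cv2.COLOR_RGB2LAB);a=cv2.GaussianBlur(lab[:,:,1],(0,0),2)
print(a[176,222],a[176,150]);k=blob(u8(a>(a[176,222].astype(int)+a[176,160])//2),(175,270,130,222));print("coaster",rect(c,k,.006))
c=L("w_stand");H,S,V=hs(c)
m=u8((S<75)&(V>90))
k=blob(m,(240,440,90,240));print("stand all",rect(c,k,.09))
v=c["image"].copy()[90:270,230:450]; cv2.drawContours(v,[k-[230,90]],-1,(255,0,0),1)
c=L("w_pile");H,S,V=hs(c)
k=blob(u8((S<60)&(V>150)),(360,400,195,235));p=c["image"].copy()[90:290,200:420]
z=lambda i,h:cv2.resize(i[:,:,::-1],(400,h),interpolation=cv2.INTER_CUBIC)
cv2.imwrite("pics/z1.png",np.hstack([z(v,327),z(p,364)[:327]]))
```

```text
tray (array([ 0.5941, -0.3327], dtype=float32), np.float32(118.0), np.float32(206.0), np.float32(89.6))
144 137
coaster (array([ 0.4193, -0.3344], dtype=float32), np.float32(98.0), np.float32(98.0), np.float32(89.9))
stand all (array([0.5259, 0.3393], dtype=float32), np.float32(158.0), np.float32(200.0), np.float32(1.5))
```

View pics/z1.png

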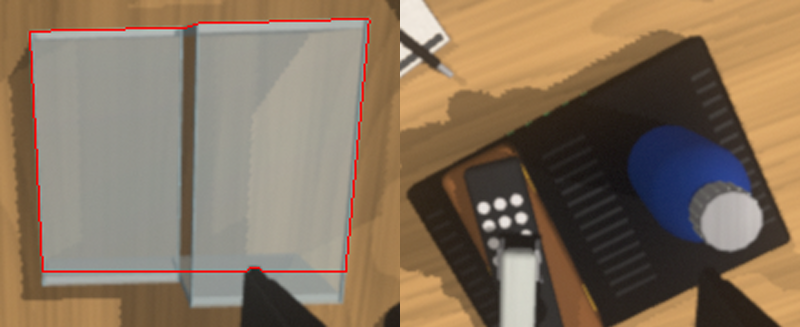

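Run:
```python
from h import *
L=lambda n:dict(np.load(n+".npz"))
c=L("w_stand"); s=lambda l:np.array(l)/1.818+[230,90]
def show(n,p): p=p[:,:2]*1000; print(n,p.round().tolist(),"c",p.mean(0).round(1),"sides",[np.linalg.norm(p[i]-p[i-1]).round() for i in range(4)],"dir",np.degrees(np.arctan2(*((p[0]-p[3]+p[1]-p[2])[::-1]))).round(1))
show("low",ray(c,s([(31,32),(182,27),(181,281),(43,286)]),.045))
show("high",ray(c,s([(197,24),(369,18),(342,300),(190,306)]),.09))
c=L("w_tray"); show("tray",ray(c,np.array([(226,71),(275,71),(267,172),(221,169)])*1.4,.018))
V=cv2.cvtColor(c["image"],cv2.COLOR_RGB2HSV)
for t in(70,80,90,100): print(t,rect(c,blob(((V[:,:,2]<t)&(V[:,:,1]>100)).astype(np.uint8)*255,(295,395,90,245)),.018))
z=lambda l:np.array(l)/[1.818,1.82]+[200,90]
c=L("w_pile")
print("cap c",ray(c,z([(731,221)])-[220,0],.184).round(4))
print("remote end corners",ray(c,z([(65,170),(121,155)]),.08).round(4))
print("stapler back end/visible edge",ray(c,z([(100,250),(140,250),(103,320),(140,320)]),.116).round(4))
```

```text
low [[421.0, 414.0], [521.0, 417.0], [528.0, 238.0], [426.0, 234.0]] c [473.9 325.9] sides [np.float64(180.0), np.float64(100.0), np.float64(179.0), np.float64(102.0)] dir 91.8
high [[523.0, 417.0], [623.0, 420.0], [628.0, 243.0], [527.0, 238.0]] c [575.3 329.5] sides [np.float64(179.0), np.float64(100.0), np.float64(178.0), np.float64(101.0)] dir 91.4
tray [[546.0, -231.0], [634.0, -231.0], [634.0, -423.0], [542.0, -417.0]] c [ 588.9 -325.7] sides [np.float64(185.0), np.float64(87.0), np.float64(192.0), np.float64(92.0)] dir 89.4
70 (array([ 0.5976, -0.3325], dtype=float32), np.float32(75.0), np.float32(197.0), np.float32(93.8))
80 (array([ 0.5958, -0.3319], dtype=float32), np.float32(92.0), np.float32(192.0), np.float32(89.9))
90 (array([ 0.5919, -0.33  ], dtype=float32), np.float32(100.0), np.float32(196.0), np.float32(90.0))
100 (array([ 0.5922, -0.3294], dtype=float32), np.float32(102.0), np.float32(197.0), np.float32(89.9))
cap c [[0.4914 0.0316 0.184 ]]
remote end corners [[ 0.4392 -0.0975  0.08  ]
 [ 0.4425 -0.0603  0.08  ]]
stapler back end/visible edge [[ 0.487  -0.0892  0.116 ]
 [ 0.4952 -0.0665  0.116 ]
 [ 0.5303 -0.104   0.116 ]
 [ 0.5382 -0.0823  0.116 ]]
```

Stand, tray and coaster check out (sides 180×100, 192×90, 98 mm). The gripper body would hit the bottle's shoulder while picking the case, so the bottle goes first, held by its cap.

```bash
cat >> h.py <<'E'
G=arm.grasp_offset
def line(x,y,z,v=.15): arm.move_straight([x,y,z+G],max_speed=v)
def go(x,y,z,theta): b,j=down(x,y,z,theta); arm.set_joints(j)
def st(n): print(n,"t",round(arm.current_time(),1),"F",np.round(arm.current_contact_force(),1),"w",round(arm.current_gripper_width()*95,1),"p",np.round(arm.current_eef_pos(),4))
def pick(x,y,z,theta,force,up=.30):
    go(x,y,z+.1,theta); line(x,y,z); st("at"); arm.clamp(force); st("gripped"); line(x,y,up); st("up")
def place(x,y,z,theta,up=.30):
    go(x,y,up,theta); line(x,y,z+.02,.25); line(x,y,z,.04); st("down"); arm.gripper_open(); st("open"); line(x,y,up,.25)
E
python3 - <<'E'
from h import *
pick(.4925,.032,.172,0,40,.26)
place(.419,-.334,.1475,-25,.26)
go(.42,-.16,.30,160); shot("wrist","b1"); shot("top","b1t")
t=cv2.imread("pics/b1t.png");w=cv2.imread("pics/b1.png")
cv2.imwrite("pics/z2.png",np.hstack([cv2.resize(w,(400,300)),cv2.resize(t[150:285,240:420],(400,300),interpolation=cv2.INTER_CUBIC)]))
E
```

```text
at t 6.6 F [-0.1 -1.1  0.1] w 94.9 p [0.4928 0.0323 0.2314]
gripped t 7.7 F [ 0.3  0.1 -1.1] w 29.4 p [0.4925 0.032  0.2308]
up t 8.4 F [ 0.4  0.2 -3.2] w 29.2 p [0.4921 0.032  0.318 ]
down t 11.0 F [ 0.1  0.5 -3.3] w 29.8 p [ 0.419  -0.3341  0.2063]
open t 12.1 F [-0.2 -0.3 -0.1] w 94.9 p [ 0.419  -0.334   0.2063]
```

View pics/z2.png

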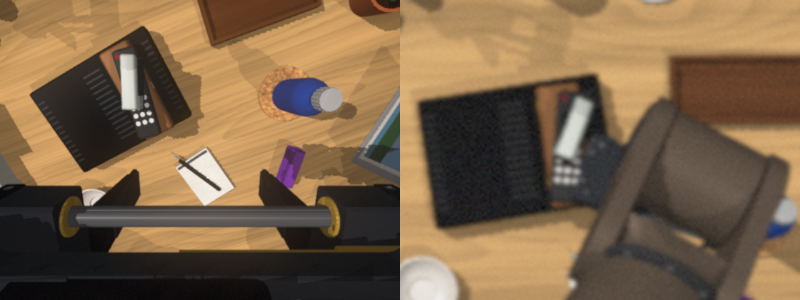

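The bottle stands upright on the coaster at about (295,95), and the pile is now in full view. I'll measure the pile in this picture.

Run:
```python
from h import *
c=dict(np.load("b1.npz"));im=c["image"]
hsv=cv2.cvtColor(im,cv2.COLOR_RGB2HSV);H,S,V=cv2.split(hsv)
k=blob(((S<60)&(V>120)).astype(np.uint8)*255,(155,205,60,160));print("stap",rect(c,k,.116))
k2=blob(cv2.morphologyEx((((H<16)&(S>90)&(V>45)&(V<190)).astype(np.uint8)*255),cv2.MORPH_OPEN,np.ones((3,3))),(130,265,30,185))
v=im.copy();cv2.drawContours(v,[k],-1,(255,0,0),1)
v=v[20:200,100:280];cv2.imwrite("pics/z3.png",cv2.resize(v[:,:,::-1],(720,720)[:1]*1+(600,) if 0 else (600,600),interpolation=cv2.INTER_CUBIC))
```

```text
stap (array([ 0.5266, -0.0945], dtype=float32), np.float32(22.0), np.float32(76.0), np.float32(157.5))
```

View pics/z3.png

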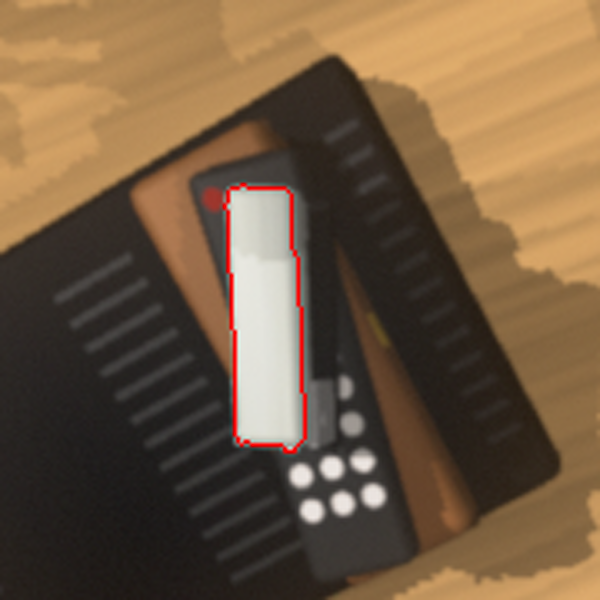

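Run:
```python
from h import *
c=dict(np.load("b1.npz")); s=lambda l:np.array(l)/3.3333+[100,20]
for n,l,z in(("remote",[(192,182),(300,152),(416,548),(318,580)],.08),("case",[(133,190),(270,122),(475,520)],.055)):
    p=ray(c,s(l),z)[:,:2]*1000; d=p[2]-p[1]
    print(n,p.round().tolist(),"len",np.linalg.norm(d).round(),"w",np.linalg.norm(p[1]-p[0]).round(),"dir",np.degrees(np.arctan2(d[1],d[0])).round(1),"mid",((p[0]+p[2])/2).round(1))
pick(.5275,-.0935,.109,159,25)
place(.5745,.3288,.090+.029+.001,91.6)
go(.46,-.085,.30,-5);shot("wrist","b2");go(.46,.326,.30,90);shot("wrist","b2s")
v=[cv2.resize(cv2.imread(f"pics/{n}.png")[:270],(400,193*1)) for n in("b2","b2s")]
cv2.imwrite("pics/z4.png",np.hstack(v))
```

```text
remote [[578.0, -81.0], [574.0, -117.0], [443.0, -102.0], [444.0, -66.0]] len 132.0 w 36.0 dir 173.8 mid [510.3 -91.5]
case [[588.0, -53.0], [592.0, -106.0], [442.0, -121.0]] len 150.0 w 53.0 dir -174.3 mid [515.1 -87.4]
at t 16.9 F [ 0.4 -1.  -0.9] w 94.9 p [ 0.5278 -0.0936  0.1684]
gripped t 18.0 F [-0.7  0.7  0.5] w 22.1 p [ 0.5275 -0.0935  0.1678]
up t 19.4 F [-0.6  0.7 -0.8] w 21.8 p [ 0.5273 -0.0935  0.358 ]
down t 22.5 F [ 0.1 -0.4 -0.7] w 21.9 p [0.5745 0.3288 0.1787]
open t 23.8 F [ 0.4 -0.5  0.1] w 95.0 p [0.5745 0.3288 0.1788]
```

View pics/z4.png

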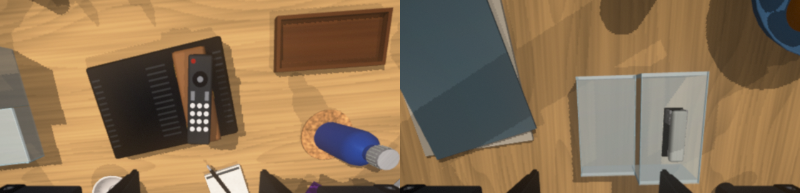

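The stapler stands upright on the upper level, at about (675,135) in the mosaic. The remote at (200,95) is fully visible. I'll zoom on both.

Run:
```python
from h import *
a=cv2.imread("pics/b2.png")[40:215,180:355];b=cv2.imread("pics/b2s.png")[90:265,235:435]
cv2.imwrite("pics/z5.png",np.hstack([cv2.resize(a,(420,420),interpolation=2),cv2.resize(b,(380,332+88),interpolation=2)]))
```

```text
(no output)
```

View pics/z5.png

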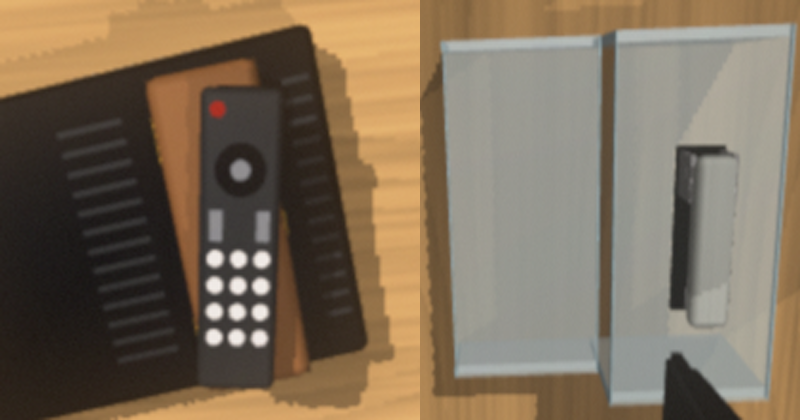

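Run:
```python
from h import *
c=dict(np.load("b2.npz"))
def r(n,c,uv,z):
    p=ray(c,uv,z)[:,:2]*1000;d=(p[3]+p[2]-p[0]-p[1])/2
    print(n,"c",p.mean(0).round(1),"len",np.linalg.norm(d).round(),"w",np.linalg.norm((p[1]+p[2]-p[0]-p[3])/2).round(),"dir",np.degrees(np.arctan2(d[1],d[0])).round(1))
r("remote",c,np.array([(203,88),(280,90),(273,386),(199,384)])/2.4+[180,40],.08)
p=ray(c,np.array([(149,80),(254,58),(310,372)])/2.4+[180,40],.055)[:,:2]*1000
print("case mid",((p[0]+p[2])/2).round(1),p.round().tolist())
c=dict(np.load("b2s.npz"))
r("stapler",c,(np.array([(695,153),(738,153),(723,326),(688,324)])-[420,0])/[1.9,2.4]+[235,90],.126)
```

```text
remote c [510.3 -89.9] len 136.0 w 35.0 dir 174.1
case mid [514.5 -87.7] [[589.0, -54.0], [594.0, -104.0], [440.0, -122.0]]
stapler c [572.1 329.2] len 75.0 w 21.0 dir -89.5
```

Run:
```python
from h import *
pick(.5103,-.090,.0838,174.1,25)
place(.4562,.3255,.045+.0218+.001,91.6)
go(.46,.326,.30,90);shot("wrist","b3s")
a=cv2.imread("pics/b3s.png")[90:265,235:435]
cv2.imwrite("pics/z6.png",cv2.resize(a,(600,525),interpolation=2))
```

```text
at t 30.3 F [-0.1  0.4  0.1] w 94.8 p [ 0.5107 -0.0899  0.1432]
gripped t 31.2 F [-0.4 -1.   0.2] w 37.4 p [ 0.5103 -0.09    0.1426]
up t 32.8 F [ 0.2 -0.8 -0.3] w 37.6 p [ 0.5102 -0.09    0.3581]
down t 36.0 F [ 0.4 -0.  -0.2] w 37.8 p [0.4562 0.3255 0.1265]
open t 37.1 F [ 0.5 -0.1  0.4] w 95.0 p [0.4562 0.3255 0.1266]
```

View pics/z6.png

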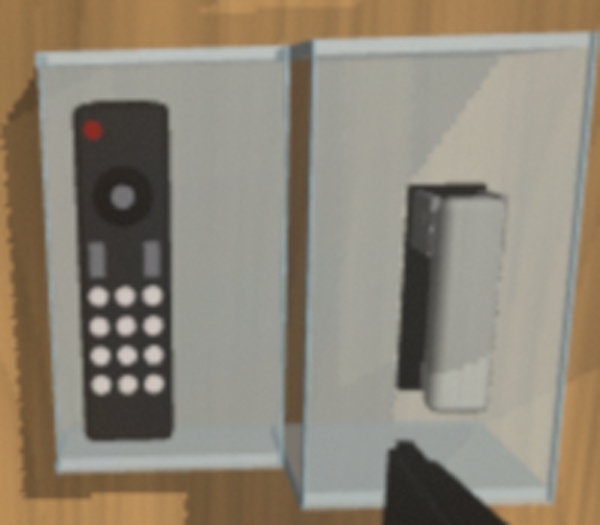

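```bash
cat >> h.py <<'E'
def remote_pose(c):
    g=cv2.cvtColor(c["image"],cv2.COLOR_RGB2GRAY); m=cv2.morphologyEx((g<95).astype(np.uint8)*255,cv2.MORPH_CLOSE,np.ones((9,9)))
    p=proj(c,[[.4742,.326,.063]])[0].astype(int); return rect(c,blob(m,(p[0]-52,p[0]+38,p[1]-75,p[1]+65)),.063)
E
python3 - <<'E'
from h import *
c=dict(np.load("b3s.npz"))
print("hand",ray(c,np.array([(75,102),(168,101),(174,439),(85,440)])/3+[235,90],.063)[:,:2].mean(0).round(4))
print("mask",remote_pose(c))
e=np.array([np.cos(np.radians(1.6)),np.sin(np.radians(1.6))]); O=np.array([.4742,.326])
P=lambda d:O+d*e
go(*P(-64),.16,1.6) if 0 else go(*P(-.064),.16,1.6)
line(*P(-.064),.068); st("low"); line(*P(-.033),.068,.03); st("pushed")
line(*P(-.037),.068,.05); line(*P(-.037),.16); go(.46,.326,.30,90); c=shot("wrist","b4s"); print(remote_pose(c))
E
```

```text
hand [0.4563 0.3263]
mask (array([0.4555, 0.3266], dtype=float32), np.float32(37.0), np.float32(138.0), np.float32(91.4))
low t 40.6 F [-0.1 -0.3 -0.3] w 94.9 p [0.4105 0.3244 0.1273]
pushed t 41.8 F [ 0.4 -0.3 -0.6] w 95.1 p [0.4412 0.3251 0.1268]
(array([0.471 , 0.3272], dtype=float32), np.float32(37.0), np.float32(139.0), np.float32(91.3))
```

Run:
```python
from h import *
e=np.array([np.cos(np.radians(1.6)),np.sin(np.radians(1.6))]); O=np.array([.4742,.326]); P=lambda d:O+d*e
go(*P(-.045),.12,1.6); line(*P(-.045),.068); line(*P(-.0298),.068,.02); line(*P(-.036),.068,.05); line(*P(-.036),.16)
go(.46,.326,.30,90); print(remote_pose(shot("wrist","b5s")))
go(.46,-.085,.30,-5);c=shot("wrist","b5")
H,S,V=cv2.split(cv2.cvtColor(c["image"],cv2.COLOR_RGB2HSV))
m=cv2.morphologyEx(((H<20)&(S>70)&(V>60)).astype(np.uint8)*255,cv2.MORPH_OPEN,np.ones((3,3)))
k=blob(m,(235,310,55,205)); print("case",rect(c,k,.055),rect(c,k,.047),arm.current_time())
v=c["image"].copy();cv2.drawContours(v,[k],-1,(0,255,0),1)
cv2.imwrite("pics/z7.png",np.hstack([cv2.resize(v[40:215,180:355,::-1],(400,400)),cv2.resize(cv2.imread("pics/b5s.png")[90:265,235:435],(400,400))]))
```

```text
(array([0.4743, 0.3272], dtype=float32), np.float32(37.0), np.float32(139.0), np.float32(91.8))
case (array([ 0.5141, -0.0858], dtype=float32), np.float32(84.0), np.float32(165.0), np.float32(175.2)) (array([ 0.5137, -0.0856], dtype=float32), np.float32(85.0), np.float32(168.0), np.float32(175.2)) 51.1417
```

View pics/z7.png

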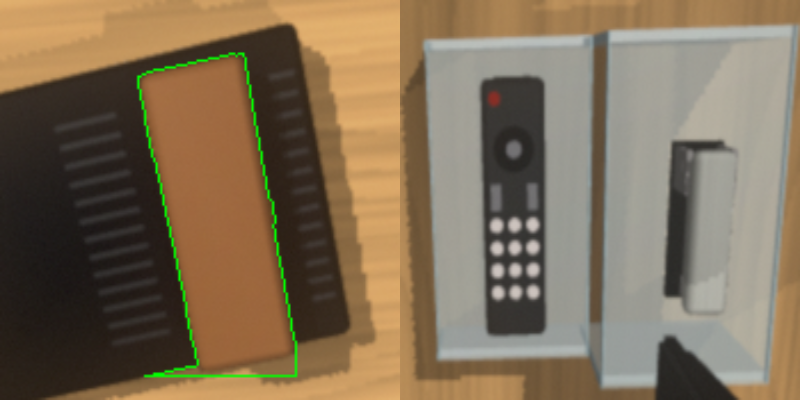

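Run:
```python
from h import *
c=dict(np.load("b5.npz"))
p=ray(c,np.array([(137,75),(245,53),(297,347),(199,368)])/2.2857+[180,40],.055)[:,:2]; d=p[0]+p[1]-p[2]-p[3]
th=np.degrees(np.arctan2(d[1],d[0])); x,y=p.mean(0)
print(x,y,th,np.linalg.norm(d)/2,np.linalg.norm(p[0]-p[1]))
assert abs(x-.515)<.006 and abs(y+.087)<.006 and abs(th-6)<4
pick(x,y,.0655,th,35)
place(.5885,-.327,.006+.0335+.001,90)
go(.50,-.30,.30,90);shot("wrist","b6")
cv2.imwrite("pics/z8.png",cv2.imread("pics/b6.png")[:270])
```

```text
0.5163133891706719 -0.08685594189045129 6.325494834053926 0.1527517275926258 0.05482463850098982
at t 52.6 F [ 0.2 -0.8  0.8] w 95.0 p [ 0.5167 -0.087   0.1255]
gripped t 53.3 F [0.8 0.5 2.6] w 53.8 p [ 0.5163 -0.0868  0.1243]
up t 55.0 F [ 0.2  0.7 -1.4] w 53.8 p [ 0.5162 -0.0868  0.3581]
down t 58.4 F [ 0.4 -0.5 -1.7] w 53.7 p [ 0.5885 -0.327   0.0991]
open t 59.2 F [0.2 0.2 0.2] w 94.9 p [ 0.5885 -0.327   0.0993]
```

View pics/z8.png

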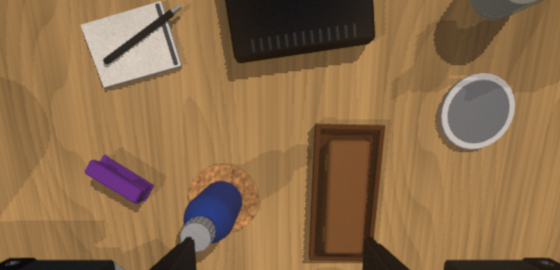

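The case lies flat inside the tray walls and the bottle is upright on the coaster at (225,200). I'll back off for a final check from the top and scene cameras.

Run:
```python
from h import *
go(.44,-.05,.35,0); arm.sleep(.3)
c=shot("top","ft"); s=shot("scene","fs"); print(arm.current_time())
H,S,V=cv2.split(cv2.cvtColor(c["image"],cv2.COLOR_RGB2HSV))
uv=proj(c,[[.419,-.334,.158]])[0].astype(int);w=(uv[0]-15,uv[0]+15,uv[1]-15,uv[1]+15)
print("cap",rect(c,blob(((S<60)&(V>90)).astype(np.uint8)*255,w),.158))
lab=cv2.GaussianBlur(cv2.cvtColor(c["image"],cv2.COLOR_RGB2LAB),(0,0),1)[:,:,1:]
t=c["image"][:,:,::-1]
cv2.imwrite("pics/z9.png",np.vstack([np.hstack([cv2.resize(t[160:280,350:450],(333,400),interpolation=2),cv2.resize(t[160:270,115:225],(400,400),interpolation=2)])]))
cv2.imwrite("pics/z9.png",np.hstack([cv2.imread("pics/z9.png")[:, :333],cv2.resize(s["image"][130:310,100:330,::-1],(460,400),interpolation=2)]))
```

```text
63.0417
cap (array([ 0.4178, -0.3335], dtype=float32), np.float32(32.0), np.float32(34.0), np.float32(53.8))
```

View pics/z9.png

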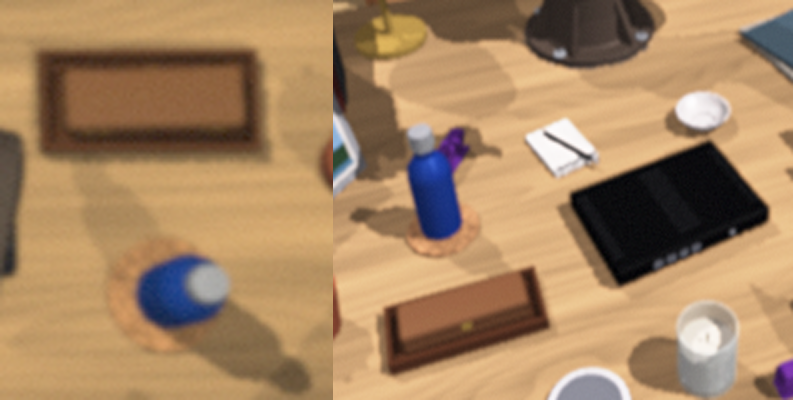

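Run:
```python
from h import *
# coaster outline from initial (unobstructed) pictures, three cameras
for n,w in(("top0",(372,428,222,272)),("scene0",(128,180,215,250)),("w_tray",(175,270,130,222))):
    c=dict(np.load(n+".npz")); a=cv2.GaussianBlur(cv2.cvtColor(c["image"],cv2.COLOR_RGB2LAB)[:,:,1],(0,0),1.2)
    u=proj(c,[[.419,-.334,.006]])[0].astype(int); th=(int(np.median(a[u[1]-3:u[1]+4,u[0]-3:u[0]+4]))+int(np.median(a[w[2]:w[3],w[0]:w[0]+4])))/2
    print(n,u,rect(c,blob((a>th).astype(np.uint8)*255,w),.006))
c=dict(np.load("fs.npz")); H,S,V=cv2.split(cv2.cvtColor(c["image"],cv2.COLOR_RGB2HSV))
k=blob(((H>100)&(H<130)&(S>120)).astype(np.uint8)*255,(130,175,190,260)); x,y,w,h=cv2.boundingRect(k); print("blue box",x,y,w,h)
a=np.linspace(0,6.28,60);b=proj(c,np.c_[.419+.029*np.cos(a),-.334+.029*np.sin(a),0*a+.006]);print("expected base",b.min(0),b.max(0))
```

```text
top0 [399 248] (array([ 0.4223, -0.3311], dtype=float32), np.float32(95.0), np.float32(96.0), np.float32(88.8))
scene0 [154 231] (array([ 0.4225, -0.3337], dtype=float32), np.float32(100.0), np.float32(100.0), np.float32(158.6))
w_tray [221 177] (array([ 0.4194, -0.3336], dtype=float32), np.float32(97.0), np.float32(97.0), np.float32(180.0))
blue box 138 198 26 39
expected base [143.95395191 225.02176049] [165.03368385 238.87623087]
```

```bash
python3 -c "
from cell import arm
arm.job_done(); print(arm.current_time())"
```

```text
the job is handed in; nothing more can be done
the job is handed in; nothing more can be done
```

The router's top is clear and everything is where you asked. I handed the job in after about 63 s of robot time, and no verdict was reported.

**Order:** I moved the bottle first, because the gripper's body would have hit its shoulder while picking up the case. The stapler, remote and case followed.

**Last checks:**

| Thing | Where it should be | What the pictures showed |
|---|---|---|
| Bottle | middle of the coaster | upright, about 2–4 mm off centre |
| Stapler | middle of the upper level | upright, about 3 mm off centre, along the level within about 1° |
| Remote | middle of the lower level | buttons up, about 1 mm off centre, along the level |
| Case | in the tray | flat, inside the walls |

- **Remote:** I set it down 18 mm short of the middle so the opening fingers would clear the upper level. I then slid it into place with both fingers.
- **Coaster position:** the three cameras differed by about 3 mm on its centre, so the bottle's offset is uncertain by that much.
- **Not rechecked:** I last looked at the stapler and remote just before moving the case, and did not view the stand again at the end.
- **Forces:** no reading I took at the grips and set-downs was over about 4 N. I took none while sliding the remote the last few millimetres.

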